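# Empty the latched tipping cup into the tray and lock it

### The arm

A 7-joint arm with a two-finger parallel gripper is mounted at the origin on a cart in front of the work surface, level with it; the furniture and walls round the work are solid. World frame = base frame: x ahead of the robot, y to its left, z up, the work surface at z = 0. Lengths are in m, angles in degrees, forces in N, time in s.
With the tool pointing down it reaches from about 0.425 to 0.875 m from the base axis. Payload 4.7 kg.
Tool frame: the origin (TCP) lies at the very end of the fingers, on their centre line; the grasp point (between the pads) lies 19 mm behind it; z points along the fingers, y is the line along which they close (so a half turn about z gives the same grasp; the last joint's range is limited). The gripper opens to 87 mm and grips with 3 to 60 N. Pads are 19 mm wide; open, the fingers measure 117 mm over their backs; the gripper's body (75 mm by 190 mm) begins 51 mm behind the grasp point.
Start: joints at [-69.895, 18.392, -4.016, 83.108, 1.295, 78.541, -3.26], TCP at [0.215, 0.613, 0.187] pointing down, gripper open.
Joint ranges: [-163.93, 163.93], [-17.29, 119.83], [-79.2, 71.16], [3.27, 140.29], [-89.18, 269.18], [5.43, 117.66], [-154.24, 154.24]. Speed limits (degrees/s): [147.25, 147.25, 180, 180, 180, 180, 180].

### API

Orientations are given as [roll, pitch, yaw] about the fixed x, y, z axes, in that order (R = Rz(yaw) Ry(pitch) Rx(roll)).
In Python, from cell import get_obs, read_camera, sign_off, silhouettes gives the robot as it stands.
- The arm moves only by the tool play_rows, never from a script. Its argument "steps" is a list that holds one entry, the list of rows, each a list of 7 numbers: the shift along the tool's x, y, z in m, then the turn, a rotation vector about the tool's x, y, z in rad, then the finger opening in m, from 0 to 0.087. A call has 1 to 12 rows; each row shifts and turns the commanded pose from where the row before left it, along the tool's axes as they then stand; what a row does not reach is not made up. A row lasts 1/10 s, in which the tool goes at most 50 mm and 8.59 degrees, less where a joint would pass 70% of its speed; a pose out of reach is approached as far as the arm can. A call is refused whole if a number of a shift passes 0.05 or a number of a turn 0.15, either way. A call with a gripper value outside its range is refused whole. The fingers move at their own pace and stop on an object; "force" is the grip in N (left out, the last holds). Time passes only in rows, so rows that do not move let the fingers close. It gives the time, the measured TCP pose, the force, the opening and the grip force at its end, in the units of the state.
- get_obs(): the state, without advancing time (a new reading comes with each control period).
- read_camera(name): name is "scene" or "top" or "wrist"; returns a dict with "frame" (420x560x3 uint8, red, green, blue), "intrinsics" (3x3 intrinsics, pixels), "view" (4x4, takes a point from world to camera coordinates). Camera axes: x right, y up, looking along -z (the intrinsics and any distortion apply to the point x, -y, -z); pixel columns grow to the right and rows downward; lengths in m; the calibration is good to about 2 mm. The wrist camera is an equidistant fisheye: a pixel r from the principal point sees the ray r / f radians off the axis. A picture is of the moment at which its call begins. There is no depth.
- sign_off(): hands the job in; it is judged then, once.
Trained networks look in the newest picture that a camera, given by its name, has taken for a name from the list of things; names that differ only in an ending like _2 or _b are one class to them, and where a whole thing is asked for, a point or a joint stands for the part that bears it (a point fixed in the world has none). Each returns a list of dicts, best first, with "p" (0 to 1); they miss things now and then, are a little off and sometimes report something else, mostly with a low value. They report only what shows in the picture. A call takes as long as a camera call.
- silhouettes(camera, name): "pixels" (420x560 bool, what is visible of it) and "extent" ([left, top, right, bottom] in pixels, round what is visible of it).
The state is a dict: "time_s": time; "qpos": joint angles; "joint_velocities": joint speeds; "effort": joint torques, N m; "tool_pos": TCP position; "tool_rot": TCP orientation; "force": force on the tool from outside, world axes, zero at the start; "wrist_torque": the same for the moment, N m; "grip_width": finger opening in m; "grasp_force": force on a finger pad.
Only numpy, scipy, OpenCV 4.12 (cv2) and the standard library are available. Lean on these libraries where they do the work, as an engineer would, in place of code of your own. Each camera call takes 0.05 s, during which the arm holds its last target. There are 200 camera calls.

### The job

Empty the tipping cup: take away the small brass weight that stands in front of it and stand it upright somewhere else on the desk top, set the white tray flat on the desk under the cup's lip, then push the cup over by its crossbar, past its spring latch, as far as it goes, so that all three punches drop into the tray; do not touch the punches with the fingers. Let the cup swing back home onto its latch, and only then press the centre pin of the black plastic rivet on the stand flush to lock the cup. Do not disturb the other things on the desk.

Things in the scene. Friction and masses are not known exactly. Their poses are not given: they have to be found in the camera images.
- stand: grey stand of the cup, fixed to the desk. Origin on the desk under the cup's pivot (z 90 mm); +x points to the side the cup dumps to, y runs along the pivot, z up. Base 8 mm thick, x -110 to +10, y -78 to +72 mm; cheeks at y +-46 rise to z 106; the rivet's bracket at x -11 to 11, y -76 to -46 to z 133. A leaf spring 90 mm high, the latch, stands at x -94
- cup (a joint): angle of the aluminium scoop cup about its pivot: 0 upright and latched, grows as it tips to the stand's +x, stop at 1.92 rad. 7 to 10 N squarely on the crossbar takes it past the latch in the first 0.3 rad; a damped spring resists with 5 to 8 N to the stop and swings it home in about 1 s when let go. The punches slide out from about 1.4 rad; held at the stop for 0.5 s it is empty
- push_bar (a point): centre of the crossbar on the cup's back wall: a 10 mm thick round steel bar, 62 mm long, parallel to the pivot, on two rods. It circles the pivot at 109 mm radius: upright at stand x -67 mm, z 176 mm; fully tipped at about x +104 mm, z 124 mm. To the left a fixed lamp shade hangs over world x 0.48 to 0.68, y 0.14 to 0.36 m from z 0.44 m up; a wall post at x 0.43, y -0.45
- cup_lip (a point): middle of the cup's pouring lip (upright: stand x +37, z 135 mm; the cup is 76 mm wide and reaches from stand x -67 to +39 mm, walls up to z 146). Fully tipped, the lip is about 40 mm above the desk at stand x +30 mm and the punches come to land between stand x +45 and +105 mm
- rivet_pin (a joint): travel of the rivet's centre pin: 0 fully raised (9 mm proud), 0.009 m flush with the head; it moves against about 5 N and stays where it is left. Pressed while the cup is upright it blocks the cup
- pin_top (a point): centre of the top face of the rivet's centre pin, 11 mm across, in a black head of 21 mm diameter, whose top is at z 137 mm; press straight down
- tray_center (a point): middle, half-way up, of a white plastic tray 94 mm (its x) by 129 mm (its y), 28 mm high, 0.11 kg, with a few scraps fixed in it; floor 4 to 8 mm, walls about 7 mm thick; the long walls' mid-lines lie at x +-43 mm, to pinch from above. Best place: long side parallel to the pivot, near wall 5 to 20 mm from the stand's base
- weight_center (a point): small turned brass weight with a knob, 28 mm diameter, 31 mm high, 0.11 kg; the point is its middle, half-way up. It starts in the place where the tray must go, 90 to 110 mm in front of the pivot
- punch_1: stubby steel dapping punch, 34 mm long: a 11 mm ball head and a 11 mm square butt on a thinner shank, 0.03 kg, lying in the cup parallel to the pivot; origin at mid-length
- punch_2: as punch_1
- punch_3: as punch_1
- pitch_block: bystander: round wooden block with black pitch on top, 48 mm diameter, 34 high; origin under its centre
- bench_block: bystander: steel block 50x50x24 mm; origin under its centre
- salt_jar: bystander: square jar 46x46x64 mm; origin under its centre
- tin_3: bystander: round tin 40 mm diameter, 23 high; origin under its centre

How it is judged (in metres and radians):
On the way, in this order (a step that is already met when the one before it is completed fails the run):
1. the cup is pushed over past its latch to at least 1.7 rad (value of joint cup above 1.7 rad), for 0.1 s.
2. the cup has swung back home (under 0.06 rad) (value of joint cup below 0.06 rad), for 0.2 s.
3. the rivet's pin is pressed flush, within 1.5 mm (value of joint rivet_pin above 0.0075 m), for 0.1 s.
At the end, for the whole second after the job is handed in: the cup is upright on its latch (under 0.06 rad) and the rivet's pin flush within 1.5 mm; the tray lies flat on the desk with all three punches in it (middle of each within its walls and under 40 mm above its underside), at rest; the brass weight stands upright on the desk (value of joint cup below 0.06 rad and value of joint rivet_pin above 0.0075 m and height (world z) of each of tray_center, weight_center below 0.02 m and angle between each of tray_center, weight_center's own z axis and vertical below 0.1 rad and height (world z) of weight_center above 0.01 m and x of punch_1 in the frame of tray_center between -0.047 and 0.047 m and y of punch_1 in the frame of tray_center between -0.064 and 0.064 m and z of punch_1 in the frame of tray_center between -0.016 and 0.026 m and linear speed of each of punch_1, punch_2, punch_3 below 0.03 m/s and x of punch_2 in the frame of tray_center between -0.047 and 0.047 m and y of punch_2 in the frame of tray_center between -0.064 and 0.064 m and z of punch_2 in the frame of tray_center between -0.016 and 0.026 m and x of punch_3 in the frame of tray_center between -0.047 and 0.047 m and y of punch_3 in the frame of tray_center between -0.064 and 0.064 m and z of punch_3 in the frame of tray_center between -0.016 and 0.026 m); the robot touches nothing.
It fails at once if the fingers touch a punch (contact force between the fingers and punch_1 above 0.5 N or contact force between the fingers and punch_2 above 0.5 N or contact force between the fingers and punch_3 above 0.5 N).
It fails at once if a bystander is moved more than 20 mm (distance of any of pitch_block, bench_block, salt_jar, tin_3 from where it was at the start of the episode above 0.02 m).
It also fails if it takes over 70 s, if anything falls off the work surface, if the arm or the gripper's body presses on something with over 40 N, if the wrist force passes 120 N, or if a joint passes its speed limit or range.

## Working session

There is one attempt and no reset: what is moved stays moved. The work goes in short steps, Python scripts to look and compute and a tool call to move; the robot and the scene stay as the last step left them, time stands still between calls to the robot, and variables do not carry over. Pictures are saved under pics/ and viewed, at most 10 in all, crops included, and the job is handed in when it is done.

Besides the shell and the picture viewer there is one more tool, called after "Request:" as a command line: name --argument value ..., lists and objects as JSON in quotes. play_rows: Moves the arm, as the interface text tells. Its arguments: {"type":"object","properties":{"steps":{"type":"array","items":{"type":"array","items":{"type":"array","items":{"type":"number"}}}},"force":{"type":"number"}},"required":["steps"]}

```bash
mkdir -p pics; ls; cat > h.py <<'E'
import numpy as np, cv2
from cell import get_obs, read_camera, sign_off, silhouettes
from scipy.spatial.transform import Rotation as R
def save(name,fn):
    c=read_camera(name); cv2.imwrite('pics/'+fn,c['frame'][...,::-1]); return c
def proj(c,p):
    p=np.atleast_2d(p); V=c['view']; q=p@V[:3,:3].T+V[:3,3]; K=c['intrinsics']
    x,y,z=q[:,0],-q[:,1],-q[:,2]
    return np.c_[K[0,0]*x/z+K[0,2],K[1,1]*y/z+K[1,2]]
def unproj(c,uv,z):
    V=c['view'];K=c['intrinsics'];o=-V[:3,:3].T@V[:3,3]
    uv=np.atleast_2d(uv).astype(float)
    d=np.c_[(uv[:,0]-K[0,2])/K[0,0],-(uv[:,1]-K[1,2])/K[1,1],-np.ones(len(uv))]@V[:3,:3]
    return o+d*((z-o[2])/d[:,2])[:,None]
E
python3 - <<'E'
from h import *
o=get_obs();print({k:np.round(v,3).tolist() for k,v in o.items()})
names=['stand','cup','push_bar','cup_lip','pin_top','tray_center','weight_center','punch_1','pitch_block','bench_block','salt_jar','tin_3']
for n in ['scene','top']:
    c=save(n,n+'0.png'); V=c['view'];print(n,c['intrinsics'].round(1).tolist(),(-V[:3,:3].T@V[:3,3]).round(3), V[2,:3].round(2))
    for m in names:
        for d in silhouettes(n,m)[:2]:
            px=np.argwhere(d['pixels']).mean(0)[::-1]
            print(m,round(d['p'],2),np.round(d['extent']).tolist(),px.round(1),unproj(c,px,0.015)[0].round(3))
E
```

```text
pics
{'time_s': 0.0, 'qpos': [-69.894, 18.44, -4.014, 83.177, 1.293, 78.539, -3.261], 'joint_velocities': [-0.052, 0.043, -0.03, 0.094, 0.005, -0.028, 0.113], 'effort': [0.0, -49.128, -0.404, -31.253, -0.064, 0.044, 0.0], 'tool_pos': [0.215, 0.613, 0.186], 'tool_rot': [-179.89, 0.004, 160.702], 'force': [0.382, 0.704, -0.523], 'wrist_torque': [-0.012, 0.037, 0.032], 'grasp_force': 0.0, 'grip_width': 0.087}
scene [[408.5, 0.0, 278.4], [0.0, 408.5, 198.0], [0.0, 0.0, 1.0]] [0.156 0.567 0.577] [-0.5   0.73  0.46]
stand 0.94 [231.0, 192.0, 310.0, 290.0] [276.  240.5] [ 0.641 -0.126  0.015]
cup 0.89 [250.0, 195.0, 306.0, 247.0] [275.8 218.8] [ 0.702 -0.212  0.015]
push_bar 0.61 [251.0, 191.0, 309.0, 251.0] [275.4 219.2] [ 0.702 -0.21   0.015]
cup_lip 0.83 [252.0, 190.0, 307.0, 250.0] [275.4 219. ] [ 0.703 -0.21   0.015]
cup_lip 0.56 [228.0, 226.0, 250.0, 243.0] [237.  234.3] [ 0.736 -0.091  0.015]
tray_center 0.59 [310.0, 204.0, 365.0, 239.0] [337.1 221.1] [ 0.563 -0.301  0.015]
weight_center 0.54 [312.0, 233.0, 314.0, 244.0] [313.6 238.4] [ 0.571 -0.19   0.015]
bench_block 0.76 [226.0, 2
[... 726 characters left out ...]
00.0, 292.0, 272.0] [259.  234.1] [ 0.609 -0.069  0.015]
tray_center 0.65 [333.0, 227.0, 386.0, 287.0] [356.2 254.9] [ 0.565 -0.307  0.015]
weight_center 0.24 [241.0, 214.0, 292.0, 261.0] [268.3 234.6] [ 0.608 -0.091  0.015]
punch_1 0.49 [252.0, 225.0, 262.0, 242.0] [255.  234.3] [ 0.608 -0.059  0.015]
pitch_block 0.51 [289.0, 185.0, 313.0, 206.0] [300.9 193.9] [ 0.711 -0.169  0.015]
bench_block 0.93 [262.0, 169.0, 292.0, 196.0] [272.5 181.4] [ 0.74  -0.098  0.015]
salt_jar 0.86 [368.0, 189.0, 391.0, 206.0] [378.2 197.9] [ 0.706 -0.359  0.015]
salt_jar 0.47 [165.0, 257.0, 185.0, 273.0] [172.  265.3] [0.527 0.141 0.015]
tin_3 0.47 [164.0, 257.0, 182.0, 274.0] [172.  264.7] [0.529 0.141 0.015]
```

```bash
python3 - <<'E'
import cv2,numpy as np
a=cv2.imread('pics/top0.png');b=cv2.imread('pics/scene0.png')
cv2.imwrite('pics/topc.png',cv2.resize(a[155:305,150:350+60],None,fx=3,fy=3,interpolation=cv2.INTER_CUBIC))
cv2.imwrite('pics/scec.png',cv2.resize(b[170:350,200:400],None,fx=3.3,fy=3.3,interpolation=cv2.INTER_CUBIC))
E
```

```text
(no output)
```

View pics/topc.png

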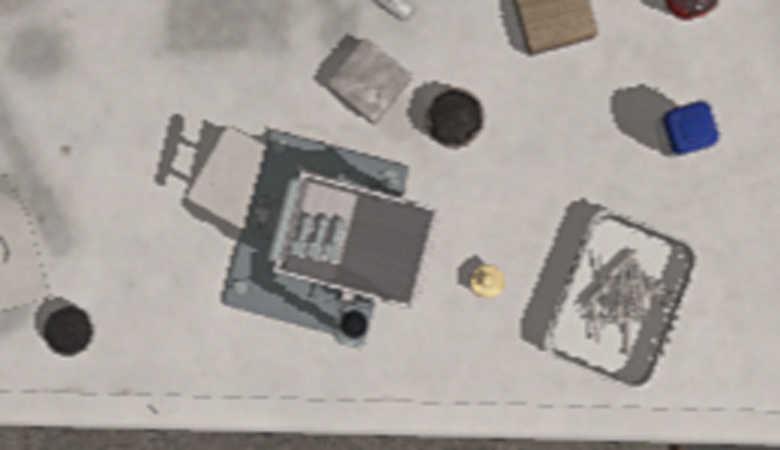

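View pics/scec.png

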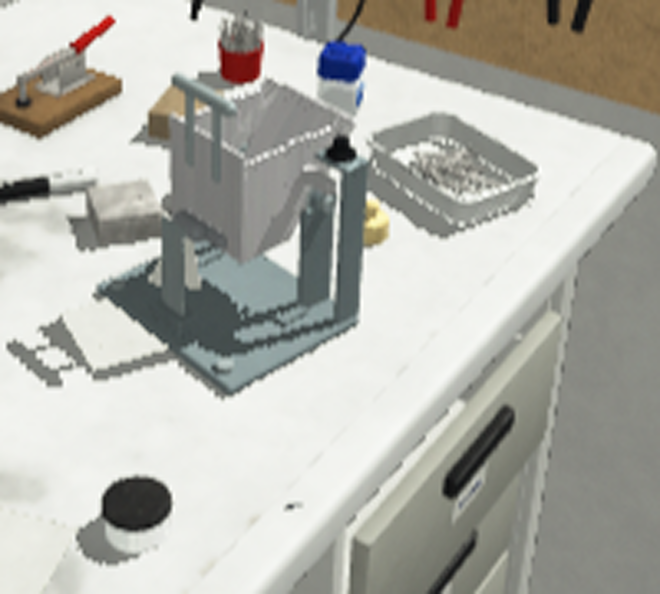

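The top crop shows the stand with its dump side facing image right (world −y). The weight is at crop (487,281), the tray at (620,295), the rivet at (353,323), and the stand base corners at (267,130), (408,165), (222,302) and (362,345). The scene crop shows the crossbar from (180,78) to (228,112) and the rivet pin at (342,148). Next I fit the poses.

```bash
cat > fit.py <<'E'
from h import *
from scipy.optimize import least_squares
import pickle
T=read_camera('top');S=read_camera('scene')
pickle.dump({'top':{k:T[k] for k in('intrinsics','view')},'scene':{k:S[k] for k in('intrinsics','view')}},open('cams.pkl','wb'))
t=lambda u,v:(150+u/3,155+v/3)
s=lambda u,v:(200+u/3.3,170+v/3.3)
pts=[(T,(-.110,.072,.008),t(267,130)),(T,(.010,.072,.008),t(408,165)),(T,(-.110,-.078,.008),t(222,302)),(T,(.010,-.078,.008),t(362,345)),
(T,(0,-.061,.14),t(353,323)),(T,(.039,.038,.14),t(434,208)),(T,(.039,-.038,.14),t(411,305)),
(S,(0,-.061,.137),s(342,150)),(S,(-.067,.031,.176),s(180,78)),(S,(-.067,-.031,.176),s(230,111)),(S,(-.110,-.078,.004),s(229,391)),(S,(-.110,.072,.008),s(97,288))]
def W(p,q):
    c,s_=np.cos(p[2]),np.sin(p[2]);return np.array([p[0]+c*q[0]-s_*q[1],p[1]+s_*q[0]+c*q[1],q[2]])
def f(p): return np.concatenate([proj(c,W(p,q))[0]-m for c,q,m in pts])
r=least_squares(f,[.6,-.08,-1.7],loss='soft_l1')
print('stand',r.x.round(4),np.degrees(r.x[2]).round(2));print(r.fun.reshape(-1,2).round(1).tolist())
p=r.x
for n,q in dict(bar=(-.067,0,.176),pin=(0,-.061,.146),tray=(.01+.012+.047,0,0),ex=(.1,0,0),bar_end=(.104,0,.124)).items(): print(n,W(p,np.array(q)).round(4))
# tray by masks of convex hulls
def maskfit(name,verts,x0,cams):
    obs=[]
    for c,n in cams:
        d=silhouettes(n,name)[0]; obs.append((c,d['pixels'].astype(np.uint8),d['p']))
    def cost(p):
        e=0
        for c,m,_ in obs:
            uv=proj(c,np.array([W(p,q) for q in verts])); im=np.zeros((420*4,560*4),np.uint8)
            h=cv2.convexHull((uv*4+1.5).astype(np.int32)); cv2.fillConvexPoly(im,h,255)
            e+=np.abs(cv2.resize(im,(560,420),interpolation=cv2.INTER_AREA)/255.-m).sum()/m.sum()
        return e
    from scipy.optimize import minimize
    q=minimize(cost,x0,method='Nelder-Mead',options=dict(initial_simplex=np.array(x0)+np.array([[0,0,0],[.01,0,0],[0,.01,0],[0,0,.15]]),xatol=1e-4,fatol=1e-4))
    return q.x,q.fun
box=[(a*.047,b*.0645,z) for a in(-1,1) for b in(-1,1) for z in(0,.028)]
for cams in ([(T,'top')],[(S,'scene')],[(T,'top'),(S,'scene')]):
    print('tray',maskfit('tray_center',box,[.565,-.307,-.3],cams))
print('weight',unproj(T,t(487,281),.03),proj(S,unproj(T,t(487,281),.03)),s(376,207))
E
python3 fit.py
```

```text
stand [ 0.6033 -0.1064 -1.8021] -103.25
[[-0.1, -1.0], [-0.1, -0.3], [-1.0, 0.5], [-0.4, -1.3], [-0.5, 0.6], [1.3, -0.3], [0.2, 0.9], [0.5, -0.4], [-1.6, -0.6], [2.0, -0.1], [0.7, 0.8], [-0.7, -1.4]]
bar [ 0.6186 -0.0412  0.176 ]
pin [ 0.5439 -0.0924  0.146 ]
tray [ 0.5875 -0.1736  0.    ]
ex [ 0.5804 -0.2038  0.    ]
bar_end [ 0.5794 -0.2076  0.124 ]
tray (array([ 0.5648974 , -0.30678866,  1.21205205]), np.float64(0.08658768379275365))
tray (array([ 0.56403356, -0.31582909, -0.06090856]), np.float64(0.385929866827277))
tray (array([ 0.56690147, -0.30834483,  1.18999638]), np.float64(0.27042878962155636))
weight [[ 0.57724331 -0.19865694  0.03      ]] [[313.40905887 231.02171748]] (313.93939393939394, 232.72727272727275)
```

Stand pose: (0.603, −0.106), yaw −103°. The tray is at stand x 204, y 9 mm, with its yaw about 7° off. The plan:

1. Move the weight aside.
2. Drag the tray from the inside, then push it in from the outside.
3. Grip the crossbar by its two ends and carry the cup through the arc and back.
4. Press the pin.

First I retract and swing round, keeping under the lamp.

Request:
play_rows --steps '[[[0,-0.042,0.012,0,0,0,0.087],[0,-0.042,0.012,0,0,0,0.087],[0,-0.042,0.012,0,0,0,0.087],[0,-0.042,0.012,0,0,0,0.087],[0,-0.042,0.012,0,0,0,0.087],[-0.048,-0.0027,0,0,0,0.11,0.087],[-0.048,-0.0027,0,0,0,0.11,0.087],[-0.048,-0.0027,0,0,0,0.11,0.087],[-0.048,-0.0027,0,0,0,0.11,0.087],[-0.048,-0.0027,0,0,0,0.11,0.087]]]'

```text
time_s: 2.6
tool_pos: [0.3414, 0.2776, 0.1271]
tool_rot: [179.9, -0.0, 128.9]
force: [0.6, 1.1, 0.0]
grip_width: 0.0871
grasp_force: 0.0
```

Request:
play_rows --steps '[[[-0.048,-0.0027,0,0,0,0.11,0.087],[-0.048,-0.0027,0,0,0,0.11,0.087],[-0.048,-0.0027,0,0,0,0.11,0.087],[-0.048,-0.0027,0,0,0,0.11,0.087],[-0.048,-0.0027,0,0,0,0.11,0.087],[-0.048,-0.0027,0,0,0,0.11,0.087],[-0.048,-0.0027,0,0,0,0.11,0.087],[-0.048,-0.0027,0,0,0,0.11,0.087],[-0.048,-0.0027,0,0,0,0.11,0.087]]]'

```text
time_s: 3.5
tool_pos: [0.4173, -0.1316, 0.1271]
tool_rot: [179.9, -0.0, 72.2]
force: [1.0, 0.2, 0.3]
grip_width: 0.0869
grasp_force: 0.0
```

```bash
cat >> h.py <<'E'
ST=np.array([.6033,-.1064,-1.8021])
def SW(x,y,z,st=ST):
    c,s=np.cos(st[2]),np.sin(st[2]);return np.array([st[0]+c*x-s*y,st[1]+s*x+c*y,z])
def WS(p,st=ST):
    c,s=np.cos(st[2]),np.sin(st[2]);d=np.array(p[:2])-st[:2];return np.array([c*d[0]+s*d[1],-s*d[0]+c*d[1]])
def plan(p,yaw,p0=None,yaw0=None):
    o=get_obs(); p0=o['tool_pos'] if p0 is None else p0
    Rm=R.from_euler('xyz',[180,0,o['tool_rot'][2] if yaw0 is None else yaw0],degrees=True)
    d=Rm.inv().apply(np.array(p)-p0); y0=o['tool_rot'][2] if yaw0 is None else yaw0
    print('shift(tool)',d.round(4),'turn z',np.radians(-(yaw-y0)).round(4)); return d
E
python3 - <<'E'
from h import *
plan([.577,-.199,.13],76.75)
E
```

```text
shift(tool) [-0.0154  0.1726 -0.0029] turn z -0.0795
```

Request:
play_rows --steps '[[[-0.004,0.043,0,0,0,0,0.087],[-0.004,0.043,0,0,0,0,0.087],[-0.004,0.043,0,0,0,0,0.087],[-0.0034,0.0436,0,0,0,-0.0795,0.087],[0,0,0,0,0,0,0.087]]]'

```text
time_s: 4.0
tool_pos: [0.5806, -0.1975, 0.1238]
tool_rot: [-179.9, 0.3, 77.2]
force: [0.1, 0.6, 0.1]
grip_width: 0.0872
grasp_force: 0.0
```

```bash
cat >> h.py <<'E'
def fproj(c,p):
    p=np.atleast_2d(p); V=c['view']; q=p@V[:3,:3].T+V[:3,3]; K=c['intrinsics']
    x,y,z=q[:,0],-q[:,1],-q[:,2]; r=np.hypot(x,y); th=np.arctan2(r,z); r=np.maximum(r,1e-9)
    return np.c_[K[0,0]*th*x/r+K[0,2],K[1,1]*th*y/r+K[1,2]]
def funproj(c,uv,z):
    V=c['view'];K=c['intrinsics'];o=-V[:3,:3].T@V[:3,3];uv=np.atleast_2d(uv).astype(float)
    a=(uv[:,0]-K[0,2])/K[0,0];b=(uv[:,1]-K[1,2])/K[1,1];th=np.hypot(a,b);s=np.sinc(th/np.pi)
    d=np.c_[a*s,-b*s,-np.cos(th)]@V[:3,:3]; return o+d*((z-o[2])/d[:,2])[:,None]
E
python3 - <<'E'
from h import *
c=save('wrist','w1.png');V=c['view'];o=get_obs();print(o['tool_pos'],o['tool_rot'],c['intrinsics'],(-V[:3,:3].T@V[:3,3]))
for m in ['weight_center','tray_center','cup_lip','pin_top','push_bar']:
    for d in silhouettes('wrist',m)[:2]:
        px=np.argwhere(d['pixels']).mean(0)[::-1];print(m,d['p'],d['extent'],px,funproj(c,px,.015))
print('pred weight',fproj(c,[.577,-.199,.031]),'pin',fproj(c,SW(0,-.061,.146)),'lip',fproj(c,[SW(.039,.038,.135),SW(.039,-.038,.135)]),'bar',fproj(c,[SW(-.067,.031,.176),SW(-.067,-.031,.176)]))
E
```

```text
[ 0.57801621 -0.19693145  0.12457022] [-179.82121357    0.21373638   77.01513413] [[325.1922621    0.         283.19760674]
 [  0.         325.1922621  205.11433139]
 [  0.           0.           1.        ]] [ 0.6001941  -0.11587319  0.32099458]
weight_center 0.83 [269.3, 176.5, 300.7, 208.2] [284.00689655 191.47724138] [[ 0.58125372 -0.1983718   0.015     ]]
weight_center 0.71 [211.0, 2.3, 362.4, 162.0] [291.64283161  80.72112978] [[ 0.61176567 -0.09626117  0.015     ]]
tray_center 0.77 [235.2, 242.4, 358.7, 328.2] [295.32172304 276.57041898] [[ 0.57204561 -0.29402427  0.015     ]]
cup_lip 0.6 [189.8, 0.0, 360.5, 156.0] [291.44026526  80.67100334] [[ 0.61159405 -0.09617451  0.015     ]]
pin_top 0.88 [176.5, 82.2, 195.6, 98.0] [184.63772455  89.34730539] [[ 0.5117767 -0.078299   0.015    ]]
pin_top 0.58 [260.1, 11.8, 304.5, 26.5] [279.8358714   18.75634518] [[ 0.61456732 -0.03522491  0.015     ]]
push_bar 0.9 [191.2, 1.1, 362.6, 159.1] [291.54909971  80.47460534] [[ 0.61173304 -0.09601508  0.015     ]]
pred weight [[279.69120616 197.67627568]] pin [[174.33529151  88.98557938]] lip [[350.22759878 155.30447747]
 [220.16324271 154.32900006]] bar [[354.61049115 -50.94897471]
 [219.39157267 -52.23609457]]
```

View pics/w1.png

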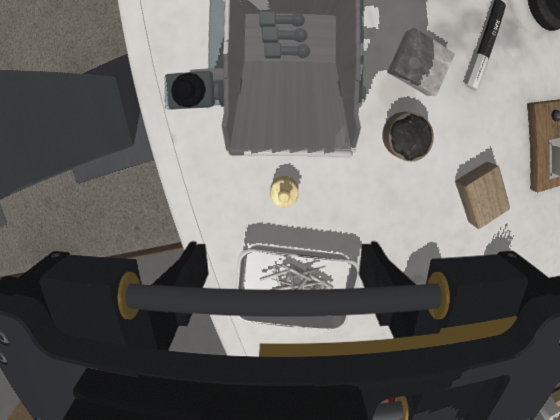

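The wrist picture shows the weight at (285,192), the pin head at (188,89) and the lip corners at about (226,152) and (355,152). The tray is below. There is a shift of about 4 mm against the top-camera fit, and the arm was still settling, so I measure again.

```bash
python3 - <<'E'
from h import *
for i in range(3):
    c=read_camera('wrist');o=get_obs();V=c['view'];print(o['tool_pos'].round(4) if hasattr(o['tool_pos'],'round') else o['tool_pos'],(-V[:3,:3].T@V[:3,3]).round(4))
d=silhouettes('wrist','weight_center')[0]['extent'];print(funproj(c,[(d[0]+d[2])/2,(d[1]+d[3])/2],.016))
d=silhouettes('wrist','pin_top')[0]['extent'];w=funproj(c,[(d[0]+d[2])/2,(d[1]+d[3])/2],.138);print(d,w,WS(w[0]))
for m in ['weight_center','tin_3','pitch_block','bench_block']:
    d=silhouettes('top',m)
    t=read_camera('top')
    for q in d[:2]:
        e=q['extent'];print(m,q['p'],unproj(t,[(e[0]+e[2])/2,(e[1]+e[3])/2],.02),e)
        
q=silhouettes('wrist','pitch_block')
if q: e=q[0]['extent'];print('wrist pitch',q[0]['p'],funproj(c,[(e[0]+e[2])/2,(e[1]+e[3])/2],.025))
plan([.5795,-.1988,.004],76.75)
E
```

```text
[ 0.5767 -0.1956  0.1277] [ 0.5955 -0.1154  0.3253]
[ 0.5768 -0.1956  0.1277] [ 0.5956 -0.1153  0.3255]
[ 0.577  -0.1956  0.1276] [ 0.5957 -0.1153  0.3255]
[[ 0.58217801 -0.19867779  0.016     ]]
[183.5, 83.2, 204.3, 99.3] [[ 0.547675   -0.09365554  0.138     ]] [ 0.0003468  -0.05706524]
weight_center 0.43 [[ 0.57804878 -0.20443789  0.02      ]] [309.0, 244.3, 319.8, 252.4]
pitch_block 0.53 [[ 0.70586817 -0.17125677  0.02      ]] [291.3, 183.1, 312.9, 208.3]
bench_block 0.85 [[ 0.74005859 -0.10054485  0.02      ]] [259.9, 167.9, 287.4, 194.1]
wrist pitch 0.85 [[ 0.71107499 -0.16712564  0.025     ]]
shift(tool) [-0.002   0.0028  0.1226] turn z 0.0047
```

Request:
play_rows --steps '[[[-0.001,0.002,0.04,0,0,0,0.07],[-0.001,0.001,0.04,0,0,0,0.07],[0,0,0.03,0,0,0,0.06],[0,0,0.013,0,0,0,0.06],[0,0,0,0,0,0,0.02],[0,0,0,0,0,0,0.02],[0,0,0,0,0,0,0.02],[0,0,0,0,0,0,0.02],[0,0,0,0,0,0,0.02]]]' --force 20

```text
time_s: 5.9
tool_pos: [0.5805, -0.1989, 0.0048]
tool_rot: [179.9, -0.0, 77.0]
force: [0.1, 0.1, 0.3]
grip_width: 0.0278
grasp_force: 0.0
```

```bash
python3 - <<'E'
from h import *
o=get_obs();print({k:np.round(o[k],4).tolist() for k in['tool_pos','tool_rot','grip_width','grasp_force','force']})
plan([.71,-.255,.09],76.75)
E
```

```text
{'tool_pos': [0.5805, -0.1989, 0.0048], 'tool_rot': [179.8878, -0.0259, 77.031], 'grip_width': 0.0278, 'grasp_force': 0.0, 'force': [0.1081, 0.1329, 0.2793]}
shift(tool) [-0.0257  0.1388 -0.0852] turn z 0.0049
```

Request:
play_rows --steps '[[[0,0,0,0,0,0,0.01],[0,0,0,0,0,0,0.01],[0,0,0,0,0,0,0.01],[0,0,-0.03,0,0,0,0.01],[0,0,0,0,0,0,0.01]]]' --force 20

```text
time_s: 6.4
tool_pos: [0.5821, -0.1999, 0.0369]
tool_rot: [179.7, 0.0, 77.0]
force: [0.4, -0.8, 0.0]
grip_width: 0.0102
grasp_force: 0.0
```

```bash
python3 - <<'E'
from h import *
c=read_camera('wrist');cv2.imwrite('pics/w2.png',c['frame'][...,::-1]);o=get_obs();print(o['grip_width'],o['grasp_force'],o['tool_pos'])
for q in silhouettes('wrist','weight_center')[:2]: e=q['extent'];print(q['p'],e,funproj(c,[(e[0]+e[2])/2,(e[1]+e[3])/2],.016))
print(fproj(c,o['tool_pos']))
t=save('top','t2.png')
for q in silhouettes('top','weight_center')[:2]: e=q['extent'];print(q['p'],e,unproj(t,[(e[0]+e[2])/2,(e[1]+e[3])/2],.02))
E
```

```text
0.010323966685562446 0.0 [ 0.58122427 -0.19943511  0.03544671]
0.93 [261.7, 194.6, 302.8, 239.5] [[ 0.58297524 -0.1951793   0.016     ]]
[[281.1794417  233.38249967]]
```

View pics/w2.png

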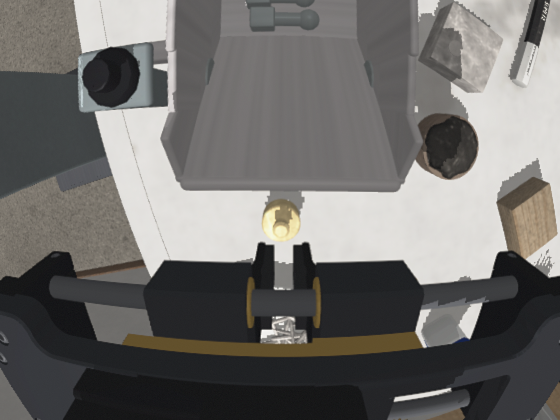

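```bash
python3 - <<'E'
from h import *
c=read_camera('wrist');o=get_obs();im=c['frame'][...,::-1].copy();p=np.array(o['tool_pos']);print(p)
Rm=R.from_euler('xyz',o['tool_rot'],degrees=True)
im=cv2.resize(im[170:310,210:360],None,fx=4,fy=4,interpolation=cv2.INTER_CUBIC)
def dot(q,col):
    u=fproj(c,q)[0];cv2.circle(im,(int((u[0]-210+.5)*4),int((u[1]-170+.5)*4)),3,col,-1)
for sx in(-1,1):
    for sy in (-1,1):
        for z in(0,-.019,-.038):
            dot(p+Rm.apply([sx*.0095,sy*.005,z]),[(0,0,255),(0,255,0),(255,0,0)][int(-z/.019)])
for a in np.linspace(0,6.28,24): dot(np.array([.583+.014*np.cos(a),-.195+.014*np.sin(a),0.0]),(255,0,255)); dot(np.array([.583+.005*np.cos(a),-.195+.005*np.sin(a),0.031]),(255,255,0))
cv2.imwrite('pics/w2c.png',im)
E
```

```text
[ 0.57903251 -0.19838489  0.03278423]
```

View pics/w2c.png

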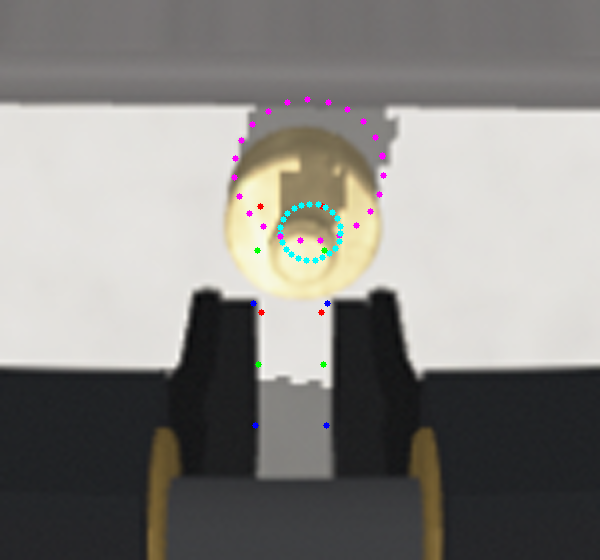

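The crop shows the closed fingertips ending at crop row 295, while the nominal TCP projects to about row 206–310 on the weight. The weight is still standing, centred at (303,215). The fingertips look about 36 mm shorter, or offset, compared with the stated TCP. I'll test by touching the free desk gently beside the weight.

Request:
play_rows --steps '[[[-0.03,0,0,0,0,0,0.0],[0,0,0.012,0,0,0,0.0],[0,0,0.012,0,0,0,0.0],[0,0,0,0,0,0,0.0],[0,0,0,0,0,0,0.0]]]'

```text
time_s: 7.15
tool_pos: [0.5727, -0.2266, 0.0086]
tool_rot: [-179.9, -0.0, 77.1]
force: [-0.6, 1.4, 1.3]
grip_width: 0.0002
grasp_force: 0.0
```

```bash
python3 - <<'E'
from h import *
for i in range(4):
    c=read_camera('wrist');o=get_obs()
    print({k:np.round(o[k],4).tolist() for k in['tool_pos','tool_rot','grip_width','force','qpos']})
im=c['frame'][...,::-1].copy();p=np.array(o['tool_pos']);Rm=R.from_euler('xyz',o['tool_rot'],degrees=True)
for z,col in((0,(0,0,255)),(-.019,(0,255,0)),(-.038,(255,0,0))):
    for sx in(-1,1):
        u=fproj(c,p+Rm.apply([sx*.0095,0,z]))[0];cv2.circle(im,(int(u[0]),int(u[1])),2,col,-1)
cv2.imwrite('pics/w3.png',cv2.resize(im[150:330,180:400],None,fx=3,fy=3,interpolation=cv2.INTER_CUBIC))
E
```

```text
{'tool_pos': [0.5731, -0.227, 0.0093], 'tool_rot': [-179.9656, -0.0193, 77.0972], 'grip_width': 0.0006, 'force': [0.4697, 0.2729, 0.6894], 'qpos': [-13.2983, 27.0344, 40.6768, 100.2609, -19.9807, 60.1802, 21.494]}
{'tool_pos': [0.5734, -0.2273, 0.0097], 'tool_rot': [179.9929, -0.014, 77.0856], 'grip_width': 0.0004, 'force': [0.5096, -0.4252, -0.2776], 'qpos': [-13.2971, 27.0113, 40.699, 100.2428, -19.9771, 60.1797, 21.4963]}
{'tool_pos': [0.5735, -0.2275, 0.01], 'tool_rot': [179.9649, -0.0138, 77.081], 'grip_width': 0.0007, 'force': [-0.3354, -0.1467, 0.464], 'qpos': [-13.2947, 26.9944, 40.712, 100.23, -19.9763, 60.1813, 21.5014]}
{'tool_pos': [0.5735, -0.2276, 0.0101], 'tool_rot': [179.9511, -0.0106, 77.0658], 'grip_width': 0.0005, 'force': [0.0475, 0.47, -0.2439], 'qpos': [-13.2899, 26.984, 40.723, 100.2297, -19.9737, 60.1782, 21.4994]}
```

View pics/w3.png

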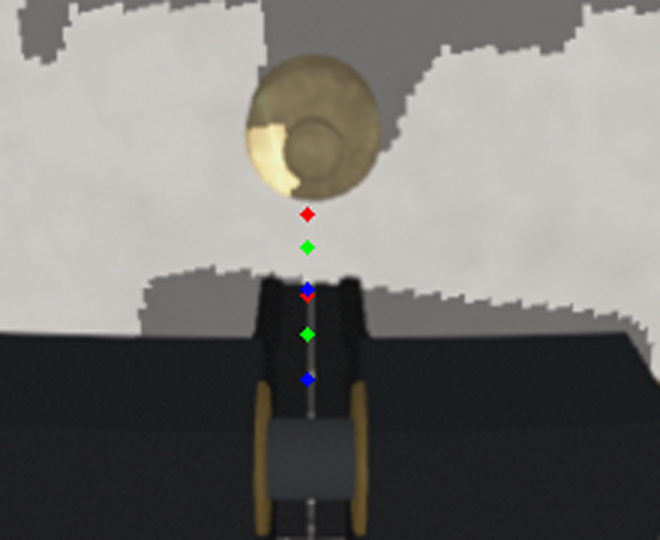

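Request:
play_rows --steps '[[[0,0,0.004,0,0,0,0.0],[0,0,0.004,0,0,0,0.0],[0,0,0.003,0,0,0,0.0],[0,0,0,0,0,0,0.0],[0,0,0,0,0,0,0.0]]]'

```text
time_s: 7.85
tool_pos: [0.5728, -0.228, -0.0015]
tool_rot: [-180.0, -0.0, 77.0]
force: [0.1, -0.6, -0.3]
grip_width: 0.0001
grasp_force: 0.0
```

Request:
play_rows --steps '[[[0,0,0.002,0,0,0,0.0],[0,0,0.002,0,0,0,0.0],[0,0,0,0,0,0,0.0]]]'

```text
time_s: 8.15
tool_pos: [0.5727, -0.2279, -0.0056]
tool_rot: [-180.0, -0.0, 77.0]
force: [0.0, 0.2, -0.5]
grip_width: -0.0
grasp_force: 0.0
```

There is no contact at −5.6 mm, so the real tip sits higher than reported. I keep feeling downward.

Request:
play_rows --steps '[[[0,0,0.004,0,0,0,0.0],[0,0,0.004,0,0,0,0.0],[0,0,0.004,0,0,0,0.0],[0,0,0,0,0,0,0.0]]]'

```text
time_s: 8.55
tool_pos: [0.5723, -0.2277, -0.0182]
tool_rot: [-179.9, -0.0, 77.0]
force: [-0.3, 0.1, 0.0]
grip_width: 0.0007
grasp_force: 0.0
```

Request:
play_rows --steps '[[[0,0,0.003,0,0,0,0.0],[0,0,0.003,0,0,0,0.0],[0,0,0,0,0,0,0.0]]]'

```text
time_s: 8.85
tool_pos: [0.5726, -0.2279, -0.0238]
tool_rot: [-180.0, -0.0, 77.0]
force: [0.3, 0.4, 0.0]
grip_width: 0.0004
grasp_force: 0.0
```

Request:
play_rows --steps '[[[0,0,0.002,0,0,0,0.0],[0,0,0.002,0,0,0,0.0],[0,0,0,0,0,0,0.0]]]'

```text
time_s: 9.15
tool_pos: [0.5727, -0.2279, -0.0277]
tool_rot: [-180.0, -0.0, 77.0]
force: [0.4, -0.1, -0.1]
grip_width: 0.0003
grasp_force: 0.0
```

Request:
play_rows --steps '[[[0,0,0.002,0,0,0,0.0],[0,0,0.0015,0,0,0,0.0],[0,0,0,0,0,0,0.0]]]'

```text
time_s: 9.45
tool_pos: [0.5728, -0.2279, -0.0311]
tool_rot: [-180.0, -0.0, 77.0]
force: [-0.7, 0.3, -0.3]
grip_width: 0.0008
grasp_force: 0.0
```

Request:
play_rows --steps '[[[0,0,0.0015,0,0,0,0.0],[0,0,0.0015,0,0,0,0.0],[0,0,0,0,0,0,0.0]]]'

```text
time_s: 9.75
tool_pos: [0.5728, -0.2279, -0.0341]
tool_rot: [-180.0, -0.0, 77.0]
force: [-0.5, -0.4, 0.0]
grip_width: 0.0001
grasp_force: 0.0
```

Request:
play_rows --steps '[[[0,0,0.0015,0,0,0,0.0],[0,0,0.0015,0,0,0,0.0],[0,0,0,0,0,0,0.0]]]'

```text
time_s: 10.05
tool_pos: [0.5731, -0.228, -0.0354]
tool_rot: [180.0, -0.1, 77.0]
force: [-3.5, 2.5, 10.2]
grip_width: 0.0002
grasp_force: 4.9
```

The tip touches the desk at reported z −0.035, so the true tip z equals the reported z plus 35 mm. This agrees with the wrist picture, where the fingertip edge at crop row 278 matches a point 34–36 mm behind the nominal TCP. I'll use that offset from here on.

Request:
play_rows --steps '[[[0,0,-0.02,0,0,0,0.055],[0,0,-0.04,0,0,0,0.055],[0,0,0,0,0,0,0.055],[0,0,0,0,0,0,0.055],[0.015,0.001,0,0,0,0,0.055],[0.0155,0.001,0,0,0,0,0.055],[0,0,0,0,0,0,0.055],[0,0,0.02,0,0,0,0.055],[0,0,0.02,0,0,0,0.055],[0,0,0.016,0,0,0,0.055],[0,0,0,0,0,0,0.055]]]' --force 20

```text
time_s: 11.15
tool_pos: [0.5813, -0.1983, -0.0343]
tool_rot: [-179.9, 0.0, 77.1]
force: [-1.2, -0.6, -0.2]
grip_width: 0.0546
grasp_force: 0.0
```

Request:
play_rows --steps '[[[0,0,0,0,0,0,0.015],[0,0,0,0,0,0,0.015],[0,0,0,0,0,0,0.015],[0,0,0,0,0,0,0.015],[0,0,0,0,0,0,0.015],[0,0,0,0,0,0,0.015],[0,0,0,0,0,0,0.015]]]' --force 20

```text
time_s: 11.85
tool_pos: [0.5817, -0.1986, -0.0327]
tool_rot: [-180.0, -0.0, 77.0]
force: [-0.2, 0.7, 1.4]
grip_width: 0.0274
grasp_force: 20.0
```

Request:
play_rows --steps '[[[0,0,-0.03,0,0,0,0.015],[0,0,-0.03,0,0,0,0.015],[-0.007,0.0346,0,0,0,0,0.015],[-0.007,0.0346,0,0,0,0,0.015],[-0.007,0.0346,0,0,0,0,0.015],[-0.008,0.0346,0,0,0,0,0.015],[0,0,0,0,0,0,0.015],[0,0,0.03,0,0,0,0.015],[0,0,0.02,0,0,0,0.015],[0,0,0.008,0,0,0,0.015],[0,0,0,0,0,0,0.015],[0,0,0,0,0,0,0.015]]]'

```text
time_s: 13.05
tool_pos: [0.71, -0.2577, -0.0307]
tool_rot: [180.0, -0.0, 77.0]
force: [-0.1, -1.3, -2.0]
grip_width: 0.0269
grasp_force: 20.0
```

```bash
python3 - <<'E'
from h import *
o=get_obs();print({k:np.round(o[k],4).tolist() for k in['time_s','tool_pos','tool_rot','grip_width','grasp_force','force']})
E
```

```text
{'time_s': 13.05, 'tool_pos': [0.71, -0.2577, -0.0307], 'tool_rot': [179.9911, -0.0137, 77.0302], 'grip_width': 0.0269, 'grasp_force': 19.9803, 'force': [-0.0653, -1.2852, -2.0234]}
```

Request:
play_rows --steps '[[[0,0,0.001,0,0,0,0.015],[0,0,0.001,0,0,0,0.015],[0,0,0,0,0,0,0.015],[0,0,0,0,0,0,0.045],[0,0,0,0,0,0,0.05],[0,0,0,0,0,0,0.05],[0,0,0,0,0,0,0.05],[0,0,-0.03,0,0,0,0.05],[0,0,-0.05,0,0,0,0.05],[0,0,-0.05,0,0,0,0.05],[0,0,-0.03,0,0,0,0.05],[0,0,0,0,0,0,0.05]]]'

```text
time_s: 14.25
tool_pos: [0.7132, -0.26, 0.1344]
tool_rot: [179.4, 0.1, 77.0]
force: [0.5, -1.2, 1.1]
grip_width: 0.05
grasp_force: 0.0
```

```bash
python3 - <<'E'
from h import *
for i in range(3): c=read_camera('wrist')
cv2.imwrite('pics/w4.png',c['frame'][...,::-1]);o=get_obs();print(o['tool_pos'])
for m in ['weight_center','tray_center','salt_jar','pitch_block','pin_top']:
    for d in silhouettes('wrist',m)[:1]:
        e=d['extent'];print(m,round(d['p'],2),e,funproj(c,[(e[0]+e[2])/2,(e[1]+e[3])/2],.14 if m=='pin_top' else .016).round(4))
t=save('top','t3.png')
for m in ['tray_center','weight_center']:
    for d in silhouettes('top',m)[:1]:
        e=d['extent'];print('top',m,round(d['p'],2),e,unproj(t,[(e[0]+e[2])/2,(e[1]+e[3])/2],.02))
E
```

```text
[ 0.70965997 -0.25772369  0.12634272]
weight_center 0.57 [270.0, 178.2, 296.1, 205.1] [[ 0.7105 -0.2595  0.016 ]]
tray_center 0.29 [283.1, 250.9, 322.2, 291.4] [[ 0.7111 -0.351   0.016 ]]
salt_jar 0.67 [282.3, 250.9, 323.4, 289.3] [[ 0.7116 -0.3498  0.016 ]]
pitch_block 0.76 [240.4, 73.8, 290.8, 127.1] [[ 0.7146 -0.1691  0.016 ]]
pin_top 0.62 [4.4, 69.5, 20.9, 82.3] [[ 0.5471 -0.0948  0.14  ]]
top tray_center 0.62 [350.8, 234.7, 387.3, 285.5] [[ 0.55320869 -0.3381923   0.02      ]]
```

View pics/w4.png

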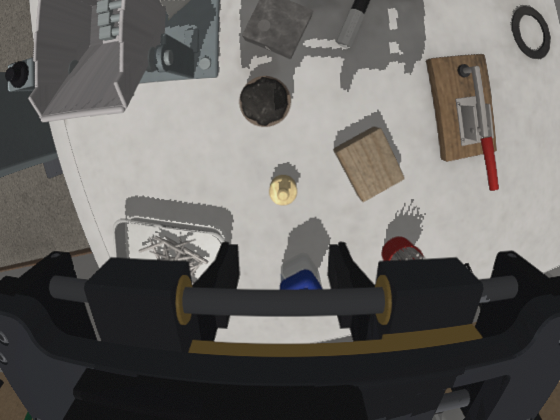

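The weight stands upright at px (283,190), free of the pitch block and jar, and the wrist measurement agrees with the placing to 2 mm. The wrist camera puts the stand about 3.5 mm further in +x, so I adopt that. Tray next.

```bash
sed -i 's/^ST=.*/ST=np.array([.6065,-.1075,-1.8021])/' h.py; python3 - <<'E'
from h import *
a=SW(.19,.009,.06); plan(a,76.75); print(a)
plan(SW(.086,.005,-.02),76.75,a,76.75)
E
```

```text
shift(tool) [-0.0666 -0.1264  0.0664] turn z 0.0048
[ 0.57170345 -0.29450321  0.06      ]
shift(tool) [ 0.104 -0.004  0.08 ] turn z -0.0
```

Request:
play_rows --steps '[[[-0.0166,-0.0316,0,0,0,0.0048,0.05],[-0.0166,-0.0316,0,0,0,0,0.05],[-0.0166,-0.0316,0,0,0,0,0.05],[-0.0168,-0.0316,0,0,0,0,0.05],[0,0,0,0,0,0,0.05],[0,0,0,0,0,0,0.05]]]'

```text
time_s: 15.4
tool_pos: [0.5715, -0.2944, 0.1276]
tool_rot: [179.9, -0.1, 76.7]
force: [0.7, 1.3, 0.2]
grip_width: 0.0496
grasp_force: 0.0
```

```bash
python3 - <<'E'
from h import *
c=read_camera('wrist');cv2.imwrite('pics/w5.png',c['frame'][...,::-1]);o=get_obs();print(o['tool_pos'],o['tool_rot'],WS(o['tool_pos']))
for d in silhouettes('wrist','tray_center')[:1]:
    e=d['extent'];cs,_=cv2.findContours(d['pixels'].astype(np.uint8),cv2.RETR_EXTERNAL,cv2.CHAIN_APPROX_SIMPLE)
    k=max(cs,key=cv2.contourArea);h=cv2.convexHull(k)[:,0];ap=cv2.approxPolyDP(cv2.convexHull(k),4,True)[:,0]
    print(d['p'],e)
    for q in ap:
        w=funproj(c,q,.028)[0];print(q,w.round(4),WS(w).round(4))
E
```

```text
[ 0.57267272 -0.29352386  0.12746401] [ 1.79929928e+02 -5.31904010e-02  7.67722771e+01] [0.18882453 0.00971895]
0.77 [216.8, 151.9, 355.4, 255.7]
[221 160] [ 0.523  -0.2487  0.028 ] [ 0.1566 -0.0489]
[245 152] [ 0.5469 -0.247   0.028 ] [ 0.1494 -0.026 ]
[346 167] [ 0.6355 -0.2823  0.028 ] [0.1635 0.0683]
[353 176] [ 0.6405 -0.2924  0.028 ] [0.1721 0.0755]
[353 198] [ 0.6367 -0.3138  0.028 ] [0.1939 0.0767]
[343 239] [ 0.6197 -0.3539  0.028 ] [0.2369 0.0693]
[324 256] [ 0.5973 -0.368   0.028 ] [0.2556 0.0508]
[221 240] [ 0.4998 -0.3266  0.028 ] [ 0.2377 -0.0537]
[216 231] [ 0.4977 -0.3161  0.028 ] [ 0.228  -0.0581]
```

Request:
play_rows --steps '[[[0,0,0.045,0,0,0,0.05],[0,0,0.045,0,0,0,0.05],[0,0,0.035,0,0,0,0.05],[0,0,0.015,0,0,0,0.05],[0,0,0.008,0,0,0,0.05],[0,0,0,0,0,0,0.05],[0,0,0,0,0,0,0.05]]]'

```text
time_s: 16.2
tool_pos: [0.5734, -0.2948, -0.0191]
tool_rot: [179.8, 0.0, 76.8]
force: [0.4, 0.1, -1.2]
grip_width: 0.0502
grasp_force: 0.0
```

Request:
play_rows --steps '[[[0.01,-0.0004,0,0,0,0,0.05],[0.01,-0.0004,0,0,0,0,0.05],[0.01,-0.0004,0,0,0,0,0.05],[0.01,-0.0004,0,0,0,0,0.05],[0.01,-0.0004,0,0,0,0,0.05],[0.01,-0.0004,0,0,0,0,0.05],[0.01,-0.0004,0,0,0,0,0.05],[0.01,-0.0004,0,0,0,0,0.05],[0.01,-0.0004,0,0,0,0,0.05],[0.01,-0.0004,0,0,0,0,0.05],[0.003,0,0,0,0,0,0.05],[0,0,0,0,0,0,0.05]]]'

```text
time_s: 17.4
tool_pos: [0.5918, -0.1918, -0.0209]
tool_rot: [-180.0, -0.0, 76.8]
force: [-0.9, -1.9, 4.2]
grip_width: 0.0498
grasp_force: 1.3
```

Request:
play_rows --steps '[[[-0.004,0,-0.002,0,0,0,0.05],[0,0,-0.035,0,0,0,0.05],[0,0,-0.04,0,0,0,0.07],[-0.035,0,0,0,0,0,0.08],[-0.035,0,0,0,0,0,0.08],[-0.03,0,0,0,0,0,0.08],[0,0,0,0,0,0,0.08],[0,0,0,0,0,0,0.08]]]'

```text
time_s: 18.2
tool_pos: [0.5669, -0.2947, 0.0557]
tool_rot: [-180.0, -0.1, 76.6]
force: [0.2, -0.3, 0.2]
grip_width: 0.0791
grasp_force: 0.0
```

```bash
cat > tray.py <<'E'
from h import *
import sys
c=read_camera('wrist');c=read_camera('wrist');cv2.imwrite('pics/'+sys.argv[1],c['frame'][...,::-1]);o=get_obs();print(o['tool_pos'],o['tool_rot'],WS(o['tool_pos']))
for d in silhouettes('wrist','tray_center')[:1]:
    cs,_=cv2.findContours(d['pixels'].astype(np.uint8),cv2.RETR_EXTERNAL,cv2.CHAIN_APPROX_SIMPLE)
    k=max(cs,key=cv2.contourArea);ap=cv2.approxPolyDP(cv2.convexHull(k),4,True)[:,0]
    print(d['p'],d['extent'])
    for q in ap:
        w=funproj(c,q,.028)[0];print(q,w.round(4),WS(w).round(4))
E
python3 tray.py w6.png
```

```text
[ 0.56801649 -0.29250415  0.05557739] [-1.79954765e+02 -9.43698521e-02  7.68134586e+01] [0.1888994  0.00495296]
0.66 [197.1, 55.2, 380.1, 190.5]
[200  66] [ 0.5378 -0.1705  0.028 ] [ 0.0771 -0.0524]
[216  56] [ 0.5504 -0.1669  0.028 ] [ 0.0707 -0.041 ]
[327  59] [ 0.6236 -0.1873  0.028 ] [0.0738 0.035 ]
[371  66] [ 0.6531 -0.1976  0.028 ] [0.077 0.066]
[379  77] [ 0.6571 -0.2062  0.028 ] [0.0845 0.0719]
[369 183] [ 0.6354 -0.2799  0.028 ] [0.1612 0.0676]
[348 191] [ 0.6189 -0.2823  0.028 ] [0.1673 0.0521]
[206 183] [ 0.5199 -0.2527  0.028 ] [ 0.1612 -0.051 ]
[196 162] [ 0.5171 -0.236   0.028 ] [ 0.1456 -0.0575]
```

Request:
play_rows --steps '[[[0,0,0.035,0,0,0,0.08],[0,0,0.03,0,0,0,0.08],[0,0,0.0105,0,0,0,0.08],[0,0.001,0,0,0,0,0.08],[0.008,0,0,0,0,0,0.08],[0.008,0,0,0,0,0,0.08],[0.008,0,0,0,0,0,0.08],[0.008,0,0,0,0,0,0.08],[0.008,0,0,0,0,0,0.08],[0.008,0,0,0,0,0,0.08],[0.008,0,0,0,0,0,0.08],[0.008,0,0,0,0,0,0.08]]]'

```text
time_s: 19.55
tool_pos: [0.5835, -0.2314, -0.0193]
tool_rot: [180.0, 0.0, 76.8]
force: [-0.5, -1.6, 1.3]
grip_width: 0.08
grasp_force: 0.8
```

```bash
python3 - <<'E'
from h import *
o=get_obs();print(o['tool_pos'],WS(o['tool_pos']),o['force'])
E
```

```text
[ 0.58347345 -0.23143815 -0.01931967] [0.12591624 0.00599909] [-0.50362447 -1.64390672  1.33502204]
```

Request:
play_rows --steps '[[[-0.012,0,-0.005,0,0,0,0.08],[0,0,-0.045,0,0,0,0.08],[0,0,-0.05,0,0,0,0.08],[0,0,-0.05,0,0,0,0.08],[0,0,-0.05,0,0,0,0.08],[0,0,-0.02,0,0,0,0.08],[0.03,-0.001,0,0,0,0,0.08],[0.03,-0.001,0,0,0,0,0.08],[0.03,-0.001,0,0,0,0,0.08],[0,0,0,0,0,0,0.08],[0,0,0,0,0,0,0.08],[0,0,0,0,0,0,0.08]]]'

```text
time_s: 20.75
tool_pos: [0.5976, -0.1575, 0.2008]
tool_rot: [-180.0, 0.0, 76.6]
force: [-0.3, -0.3, -0.8]
grip_width: 0.0799
grasp_force: 0.0
```

```bash
python3 tray.py w7.png; python3 - <<'E'
from h import *
c=read_camera('wrist')
for d in silhouettes('wrist','pin_top')[:2]:
    e=d['extent'];w=funproj(c,[(e[0]+e[2])/2,(e[1]+e[3])/2],.14);print(d['p'],e,w,WS(w[0]))
for d in silhouettes('wrist','push_bar')[:2]: print('bar',d['p'],d['extent'])
print(fproj(c,[SW(-.067,.031,.176),SW(-.067,-.031,.176)]))
E
```

```text
[ 0.59769489 -0.15753844  0.20079061] [1.79994373e+02 3.30626190e-02 7.65812785e+01] [0.05072438 0.00290053]
0.66 [361.5, 74.3, 413.7, 128.7]
[378  75] [ 0.7317 -0.0644  0.028 ] [-0.0706  0.112 ]
[415  95] [ 0.7727 -0.0947  0.028 ] [-0.0505  0.1588]
[399 129] [ 0.7445 -0.1313  0.028 ] [-0.0085  0.1398]
[362 111] [ 0.7038 -0.1022  0.028 ] [-0.0275  0.0935]
0.51 [197.8, 143.9, 215.8, 154.3] [[ 0.54908223 -0.09537389  0.14      ]] [ 0.00135966 -0.05866851]
bar 0.79 [210.0, 50.8, 326.5, 195.9]
[[323.96125857  56.01373061]
 [231.73749688  56.75233772]]
```

View pics/w7.png

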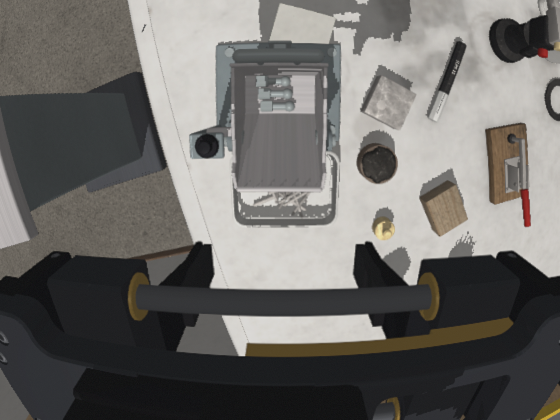

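The tray is in place under the lip, with its rim at px (233–337, 188–222) and parallel to the pivot. The bar shows at about (232–326, 57), close to the prediction. I check the bar ends by intensity profile.

```bash
python3 - <<'E'
from h import *
im=cv2.imread('pics/w7.png').astype(int)
for r in (40,44,48,52,56,60,64): print(r,im[r,216:346:3].mean(1).round().astype(int).tolist())
print('cols', im[34:76:1,280].mean(1).round().astype(int).tolist())
E
```

```text
40 [210, 213, 212, 214, 213, 210, 212, 198, 187, 209, 159, 194, 189, 121, 195, 120, 112, 109, 158, 154, 152, 151, 152, 151, 152, 187, 191, 191, 189, 190, 190, 188, 189, 189, 189, 187, 187, 188, 113, 117, 199, 201, 200, 202]
44 [211, 90, 95, 96, 97, 98, 103, 108, 113, 115, 118, 121, 121, 123, 121, 77, 78, 78, 68, 74, 93, 94, 94, 85, 68, 74, 76, 75, 75, 76, 75, 74, 75, 77, 80, 83, 86, 88, 76, 84, 94, 95, 203, 203]
48 [127, 133, 132, 127, 154, 137, 99, 132, 132, 132, 130, 125, 120, 117, 83, 81, 81, 78, 76, 80, 89, 88, 88, 85, 77, 79, 79, 80, 81, 81, 81, 81, 80, 79, 78, 79, 79, 79, 94, 94, 133, 120, 205, 204]
52 [127, 132, 132, 150, 155, 157, 91, 87, 88, 89, 88, 89, 90, 90, 91, 90, 91, 91, 92, 92, 92, 92, 92, 92, 92, 92, 92, 91, 92, 91, 91, 90, 90, 88, 88, 82, 78, 84, 93, 143, 145, 121, 200, 203]
56 [119, 131, 131, 129, 150, 136, 82, 86, 87, 86, 86, 86, 85, 86, 86, 86, 85, 86, 85, 85, 85, 85, 86, 85, 85, 86, 85, 85, 87, 86, 86, 86, 86, 87, 86, 83, 70, 78, 79, 123, 132, 121, 195, 199]
60 [128, 131, 131, 131, 130, 132, 90, 77, 78, 78, 78, 76, 76, 77, 76, 76, 76, 75, 75, 75, 75, 74, 75, 75, 74, 75, 75, 77, 76, 75, 76, 76, 76, 76, 77, 74, 78, 78, 78, 102, 131, 119, 200, 196]
64 [129, 132, 133, 133, 131, 107, 106, 106, 105, 105, 103, 106, 108, 106, 81, 70, 103, 105, 105, 105, 105, 104, 103, 104, 103, 105, 99, 70, 102, 106, 106, 107, 109, 107, 106, 110, 107, 106, 77, 92, 131, 118, 202, 195]
cols [188, 188, 188, 188, 190, 190, 151, 96, 79, 71, 94, 99, 99, 98, 89, 84, 85, 86, 92, 96, 95, 89, 84, 83, 81, 79, 75, 70, 81, 102, 103, 92, 79, 84, 120, 133, 86, 77, 83, 116, 132, 105]
```

The bar centre matches the stand model within 1 mm: columns 233–322, row 56.5. I go over the bar and lower the open fingers astride its ends.

Request:
play_rows --steps '[[[0.03,-0.001,0,0,0,-0.003,0.08],[0.03,-0.001,0,0,0,0,0.08],[0.03,-0.001,0,0,0,0,0.08],[0.0277,0,0,0,0,0,0.08],[0,0,0,0,0,0,0.08],[0,0,0,0,0,0,0.08],[0,0,0.025,0,0,0,0.08],[0,0,0.025,0,0,0,0.08],[0,0,0.015,0,0,0,0.08],[0,0,0.01,0,0,0,0.08],[0,0,0,0,0,0,0.08],[0,0,0,0,0,0,0.08]]]'

```text
time_s: 22.25
tool_pos: [0.6226, -0.0407, 0.1264]
tool_rot: [179.9, -0.0, 76.9]
force: [0.4, -0.1, 0.3]
grip_width: 0.0803
grasp_force: 0.0
```

```bash
python3 - <<'E'
from h import *
c=save('scene','s8.png');o=get_obs();print(o['tool_pos'],o['tool_rot'],WS(o['tool_pos']),o['force'])
d=save('wrist','w8.png')
a=cv2.imread('pics/s8.png')[140:320,190:400]
cv2.imwrite('pics/s8c.png',cv2.resize(a,None,fx=3.3,fy=3.3,interpolation=cv2.INTER_CUBIC))
E
```

```text
[ 0.62289148 -0.04059356  0.12681138] [ 1.79897468e+02 -2.18550004e-02  7.68966808e+01] [-0.0688823   0.00061687] [0.42715519 0.51857308 0.64158993]
```

View pics/s8c.png

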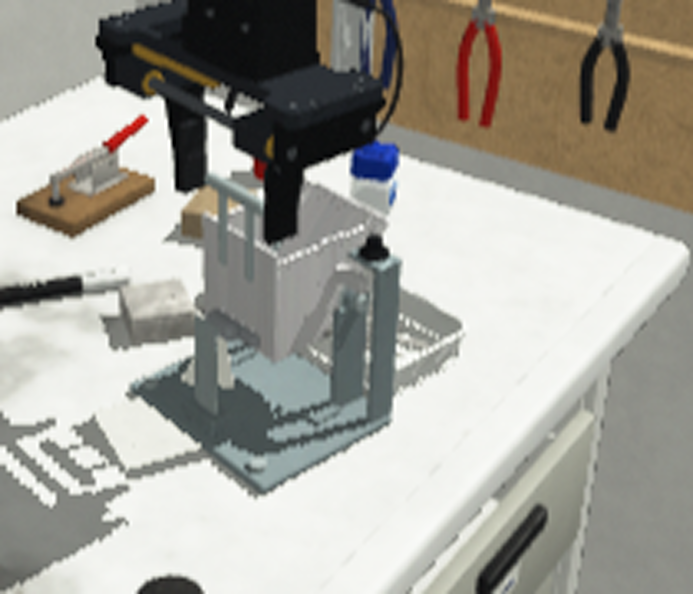

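Both fingers stand at the bar's ends, with tips at crop (190,188) and (280,240) and the bar between them from (215,180) to (262,212). I close on it.

Request:
play_rows --steps '[[[0.0015,0,0,0,0,0,0.068],[0,0,0,0,0,0,0.05],[0,0,0,0,0,0,0.05],[0,0,0,0,0,0,0.05],[0,0,0,0,0,0,0.05],[0,0,0,0,0,0,0.05],[0,0,0,0,0,0,0.05]]]' --force 45

```text
time_s: 23.05
tool_pos: [0.6225, -0.0384, 0.1259]
tool_rot: [180.0, -0.0, 76.9]
force: [-1.4, 1.0, 2.4]
grip_width: 0.0587
grasp_force: 45.0
```

```bash
python3 - <<'E'
from h import *
o=get_obs();print(o['tool_pos'],WS(o['tool_pos']),o['force'])
th=np.radians([0,8,16,24,32,40,48,56,64,72,80,88,96,104,110,113]);x0,z0=-.067,.086
X=x0*np.cos(th)+z0*np.sin(th);Z=-x0*np.sin(th)+z0*np.cos(th)
print(np.c_[np.degrees(th)[1:],np.diff(X),-np.diff(Z)].round(4))
E
```

```text
[ 0.6224839  -0.03843508  0.12590949] [-0.07088986 -0.00027468] [-1.44959798  0.99875955  2.42675156]
[[ 8.00e+00  1.26e-02 -8.50e-03]
 [ 1.60e+01  1.37e-02 -6.60e-03]
 [ 2.40e+01  1.45e-02 -4.70e-03]
 [ 3.20e+01  1.50e-02 -2.60e-03]
 [ 4.00e+01  1.52e-02 -5.00e-04]
 [ 4.80e+01  1.51e-02  1.60e-03]
 [ 5.60e+01  1.48e-02  3.70e-03]
 [ 6.40e+01  1.41e-02  5.70e-03]
 [ 7.20e+01  1.32e-02  7.60e-03]
 [ 8.00e+01  1.20e-02  9.40e-03]
 [ 8.80e+01  1.06e-02  1.10e-02]
 [ 9.60e+01  8.90e-03  1.23e-02]
 [ 1.04e+02  7.10e-03  1.34e-02]
 [ 1.10e+02  4.10e-03  1.07e-02]
 [ 1.13e+02  1.60e-03  5.50e-03]]
```

Request:
play_rows --steps '[[[-0.0061,0,-0.0045,0,0,0,0.05],[-0.0065,0,-0.004,0,0,0,0.05],[-0.0067,0,-0.0035,0,0,0,0.05],[-0.007,0,-0.0031,0,0,0,0.05],[-0.0072,0,-0.0026,0,0,0,0.05],[-0.0073,0,-0.0021,0,0,0,0.05],[-0.0075,0,-0.0015,0,0,0,0.05],[-0.0075,0,-0.0011,0,0,0,0.05],[-0.0076,0,-0.0005,0,0,0,0.05],[-0.0076,0,0,0,0,0,0.05]]]'

```text
time_s: 24.05
tool_pos: [0.6069, -0.1033, 0.1492]
tool_rot: [-179.9, -0.4, 77.1]
force: [-1.8, 8.3, 3.7]
grip_width: 0.0586
grasp_force: 45.0
```

```bash
cat > st.py <<'E'
from h import *
o=get_obs();s=WS(o['tool_pos']);print(o['time_s'],s.round(4),np.round(o['tool_pos'],4)[2],'width',o['grip_width'],o['grasp_force'],np.round(o['force'],1))
E
python3 st.py
```

```text
24.05 [-0.0042 -0.0005] 0.1492 width 0.05856767500008249 45.00113546848297 [-1.8  8.3  3.7]
```

Request:
play_rows --steps '[[[-0.0076,0,0.0005,0,0,0,0.05],[-0.0075,0,0.0011,0,0,0,0.05],[-0.0075,0,0.0016,0,0,0,0.05],[-0.0073,0,0.0021,0,0,0,0.05],[-0.0072,0,0.0026,0,0,0,0.05],[-0.0069,0,0.0031,0,0,0,0.05],[-0.0068,0,0.0036,0,0,0,0.05],[-0.0064,0,0.004,0,0,0,0.05],[-0.0062,0,0.0045,0,0,0,0.05],[-0.0058,0,0.0049,0,0,0,0.05],[-0.0055,0,0.0053,0,0,0,0.05],[-0.0051,0,0.0057,0,0,0,0.05]]]'

```text
time_s: 25.25
tool_pos: [0.5867, -0.1884, 0.1122]
tool_rot: [-179.9, 0.1, 76.8]
force: [-7.2, -0.4, 13.4]
grip_width: 0.0581
grasp_force: 45.2
```

```bash
python3 st.py
```

```text
25.25 [ 0.0833 -0.0007] 0.1122 width 0.05814982189947067 45.2187457960099 [-7.2 -0.4 13.4]
```

Request:
play_rows --steps '[[[-0.004,0,0.006,0,0,0,0.05],[-0.004,0,0.0063,0,0,0,0.05],[-0.0036,0,0.0066,0,0,0,0.05],[-0.003,0,0.0068,0,0,0,0.05],[-0.0026,0,0.007,0,0,0,0.05],[0,0,0,0,0,0,0.05]]]'

```text
time_s: 25.85
tool_pos: [0.5817, -0.209, 0.0784]
tool_rot: [-180.0, 0.4, 76.6]
force: [-6.9, -5.1, 10.6]
grip_width: 0.0579
grasp_force: 44.7
```

```bash
python3 st.py
```

```text
25.85 [ 0.1045 -0.0009] 0.0784 width 0.057924796422332406 44.74973738193512 [-6.9 -5.1 10.6]
```

Request:
play_rows --steps '[[[-0.001,0,0.003,0,0,0,0.05],[0,0,0.002,0,0,0,0.05],[0,0,0.002,0,0,0,0.05],[0,0,0,0,0,0,0.05],[0,0,0,0,0,0,0.05],[0,0,0,0,0,0,0.05],[0,0,0,0,0,0,0.05],[0,0,0,0,0,0,0.05],[0,0,0,0,0,0,0.05],[0,0,0,0,0,0,0.05]]]'

```text
time_s: 26.85
tool_pos: [0.5811, -0.2116, 0.0723]
tool_rot: [-180.0, 0.5, 76.6]
force: [-7.5, -8.2, 11.2]
grip_width: 0.058
grasp_force: 44.9
```

```bash
python3 st.py; python3 - <<'E'
from h import *
t=save('top','t9.png');s=save('scene','s9.png')
for n,c in(('top',t),('scene',s)):
    for d in silhouettes(n,'punch_1')[:5]:
        e=d['extent'];w=unproj(c,[(e[0]+e[2])/2,(e[1]+e[3])/2],.012)[0];print(n,round(d['p'],2),np.round(e),w.round(3),WS(w).round(3))
E
```

```text
26.85 [ 0.1072 -0.0009] 0.0723 width 0.05795427484796607 44.86309736967087 [-7.5 -8.2 11.2]
scene 0.35 [255. 217. 268. 238.] [ 0.709 -0.157  0.012] [0.025 0.111]
```

Request:
play_rows --steps '[[[0,0,0.002,0,0,0,0.05],[0,0,0.002,0,0,0,0.05],[0,0,0.001,0,0,0,0.05],[0,0,0,0,0,0,0.05],[0,0,0,0,0,0,0.05],[0,0,0,0,0,0,0.05],[0,0,0,0,0,0,0.05]]]'

```text
time_s: 27.75
tool_pos: [0.5806, -0.2134, 0.0675]
tool_rot: [-180.0, 0.6, 76.6]
force: [-8.6, -10.8, 11.4]
grip_width: 0.0582
grasp_force: 44.9
```

```bash
python3 st.py; python3 - <<'E'
from h import *
c=save('wrist','w9.png')
for d in silhouettes('wrist','punch_1')[:5]:
    e=d['extent'];w=funproj(c,[(e[0]+e[2])/2,(e[1]+e[3])/2],.012)[0];print(round(d['p'],2),np.round(e),w.round(3),WS(w).round(3))
E
```

```text
27.75 [ 0.109  -0.0009] 0.0675 width 0.058164057650642934 44.865194857120514 [ -8.6 -10.8  11.4]
```

View pics/w9.png

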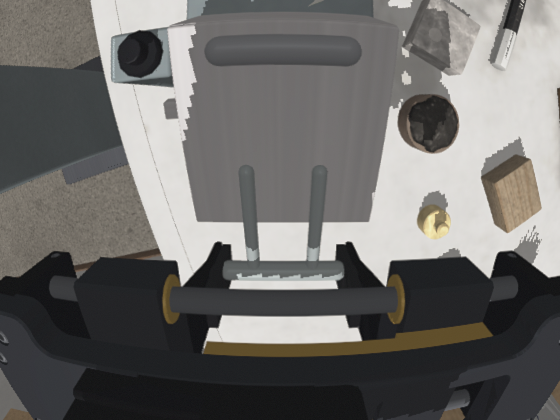

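The wrist picture shows the cup tipped with its back facing up, the bar at (223–345, 270) held between the fingertips, and the weight still standing. I check the angle from the bar and rod pixels.

```bash
python3 - <<'E'
from h import *
c=read_camera('wrist');
for a in (95,100,105,110,113):
    t=np.radians(a);f=lambda x,z:(x*np.cos(t)+z*np.sin(t),.09-x*np.sin(t)+z*np.cos(t))
    b=f(-.067,.086);e=f(-.067,.056);print(a,np.round(b,3),'bar',fproj(c,[SW(b[0],-.031,b[1]),SW(b[0],.031,b[1])]).round(0).tolist(),'rim',fproj(c,[SW(e[0],-.038,e[1]),SW(e[0],.038,e[1])]).round(0).tolist())
E
```

```text
95 [0.092 0.149] bar [[209.0, 274.0], [359.0, 273.0]] rim [[183.0, 207.0], [385.0, 207.0]]
100 [0.096 0.141] bar [[214.0, 274.0], [354.0, 273.0]] rim [[188.0, 215.0], [380.0, 214.0]]
105 [0.1   0.132] bar [[218.0, 272.0], [350.0, 272.0]] rim [[193.0, 221.0], [375.0, 220.0]]
110 [0.104 0.124] bar [[222.0, 269.0], [346.0, 269.0]] rim [[198.0, 224.0], [370.0, 224.0]]
113 [0.105 0.118] bar [[224.0, 267.0], [344.0, 266.0]] rim [[200.0, 225.0], [368.0, 225.0]]
```

The bar and rim match 110°, the stop, and the cup has been held there for more than 1.5 s. Now I carry it home along the reverse arc with a lighter grip.

Request:
play_rows --steps '[[[0.0041,0,-0.0107,0,0,0,0.05],[0.0071,0,-0.0134,0,0,0,0.05],[0.0089,0,-0.0123,0,0,0,0.05],[0.0106,0,-0.011,0,0,0,0.05],[0.012,0,-0.0094,0,0,0,0.05],[0.0132,0,-0.0076,0,0,0,0.05],[0.0141,0,-0.0057,0,0,0,0.05],[0.0148,0,-0.0037,0,0,0,0.05],[0.0151,0,-0.0016,0,0,0,0.05],[0.0152,0,0.0005,0,0,0,0.05]]]' --force 30

```text
time_s: 28.9
tool_pos: [0.6097, -0.0905, 0.1372]
tool_rot: [-179.9, 0.1, 76.9]
force: [4.5, -3.1, -20.5]
grip_width: 0.0581
grasp_force: 31.9
```

```bash
python3 st.py
```

```text
28.9 [-0.0172 -0.0008] 0.1372 width 0.05811143948158473 31.931764595210552 [  4.5  -3.1 -20.5]
```

Request:
play_rows --steps '[[[0.01,0,0.003,0,0,0,0.05],[0.01,0,0.004,0,0,0,0.05],[0.01,0,0.0045,0,0,0,0.05],[0.01,0,0.005,0,0,0,0.05],[0.008,0,0.005,0,0,0,0.05],[0.006,0,0.004,0,0,0,0.05],[0,0,0,0,0,0,0.05],[0,0,0,0,0,0,0.05]]]' --force 20

```text
time_s: 29.7
tool_pos: [0.6206, -0.047, 0.1166]
tool_rot: [-180.0, 0.5, 76.6]
force: [-8.3, -12.4, 4.1]
grip_width: 0.0591
grasp_force: 19.9
```

```bash
python3 st.py; python3 - <<'E'
from h import *
c=read_camera('wrist')
im=c['frame'];cv2.imwrite('pics/w10.png',im[...,::-1])
E
```

```text
29.7 [-0.0622 -0.0001] 0.1166 width 0.0591403708429155 19.873816464096308 [ -8.3 -12.4   4.1]
```

The reaction of about 14 N shows the cup is against its home stop. I release, rise, back off and check.

Request:
play_rows --steps '[[[0,0,0,0,0,0,0.08],[0,0,0,0,0,0,0.08],[0,0,0,0,0,0,0.08],[0,0,0,0,0,0,0.08],[0,0,-0.03,0,0,0,0.08],[0,0,-0.03,0,0,0,0.08],[0,0,-0.025,0,0,0,0.08],[-0.037,0,0,0,0,0,0.04],[-0.037,0,0,0,0,0,0.0],[-0.037,0,0,0,0,0,0.0],[0,0,0,0,0,0,0.0],[0,0,0,0,0,0,0.0]]]'

```text
time_s: 30.95
tool_pos: [0.5975, -0.1473, 0.1998]
tool_rot: [179.9, -0.1, 76.8]
force: [-0.7, -0.2, 0.1]
grip_width: 0.0476
grasp_force: 0.0
```

```bash
python3 st.py; python3 - <<'E'
from h import *
c=save('wrist','w11.png');im=c['frame'].astype(int)
print('bar pred',fproj(c,[SW(-.067,.031,.176),SW(-.067,-.031,.176)]).round(1).tolist())
col=im[30:90,278].mean(1).round().astype(int);print(col.tolist())
for m in('push_bar','pin_top','tray_center','punch_1','weight_center'):
    for d in silhouettes('wrist',m)[:4]:
        e=d['extent'];w=funproj(c,[(e[0]+e[2])/2,(e[1]+e[3])/2],.14 if m=='pin_top' else .014)[0];print(m,round(d['p'],2),np.round(e),w.round(4),WS(w).round(4))
E
```

```text
30.95 [0.0408 0.0004] 0.1998 width 0.04758589330934684 0.0 [-0.7 -0.2  0.1]
bar pred [[328.4, 69.9], [235.9, 70.0]]
[203, 203, 203, 202, 202, 203, 203, 204, 205, 205, 204, 205, 204, 203, 201, 201, 201, 201, 202, 202, 167, 101, 88, 78, 95, 106, 106, 106, 105, 106, 94, 84, 85, 91, 92, 91, 96, 102, 103, 98, 92, 89, 88, 85, 83, 78, 81, 102, 96, 87, 86, 86, 86, 108, 150, 184, 197, 197, 197, 201]
push_bar 0.77 [210.  65. 331. 206.] [ 0.5943 -0.0977  0.014 ] [-0.0067 -0.0141]
push_bar 0.48 [202. 154. 214. 170.] [ 0.5125 -0.1102  0.014 ] [ 0.0241 -0.0909]
pin_top 0.59 [358. 149. 401. 194.] [ 0.6831 -0.1359  0.14  ] [0.0101 0.0811]
pin_top 0.51 [202. 153. 217. 166.] [ 0.5486 -0.0943  0.14  ] [ 0.0004 -0.0594]
tray_center 0.64 [232. 162. 340. 234.] [ 0.5949 -0.1766  0.014 ] [0.0699 0.0045]
punch_1 0.57 [259. 203. 285. 222.] [ 0.5732 -0.1908  0.014 ] [ 0.0887 -0.0133]
punch_1 0.57 [280. 204. 304. 222.] [ 0.5972 -0.1975  0.014 ] [0.0897 0.0115]
punch_1 0.54 [205. 152. 216. 167.] [ 0.5164 -0.1074  0.014 ] [ 0.0206 -0.0877]
punch_1 0.42 [268. 204. 273. 208.] [ 0.5732 -0.182   0.014 ] [ 0.0802 -0.0153]
weight_center 0.85 [370. 224. 398. 248.] [ 0.7091 -0.2561  0.014 ] [0.1211 0.134 ]
```

View pics/w11.png

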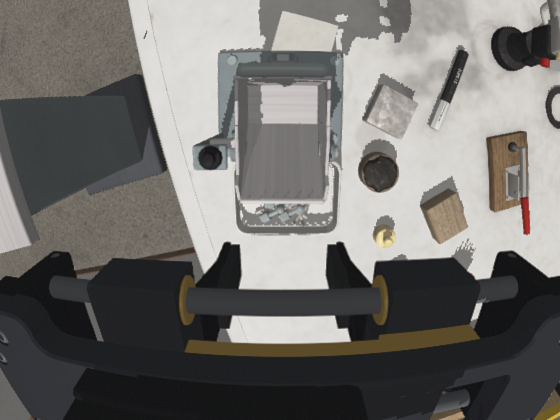

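The cup is empty and home, with the bar at row 70.5 against 70 predicted. The punches lie in the tray at about (265–300, 212). Now the rivet pin: I close the fingers and go over it.

Request:
play_rows --steps '[[[0.02,-0.03,0,0,0,0,0.0],[0.0202,-0.0305,0,0,0,0,0.0],[0,0,0,0,0,0,0.0],[0,0,0,0,0,0,0.0],[0,0,0,0,0,0,0.0],[0,0,0,0,0,0,0.0],[0,0,0,0,0,0,0.0],[0,0,0.04,0,0,0,0.0],[0,0,0.03,0,0,0,0.0],[0,0,0.01,0,0,0,0.0],[0,0,0,0,0,0,0.0],[0,0,0,0,0,0,0.0]]]'

```text
time_s: 32.45
tool_pos: [0.5485, -0.0944, 0.1205]
tool_rot: [179.9, 0.0, 76.9]
force: [-0.6, -1.2, 0.8]
grip_width: 0.0008
grasp_force: 0.0
```

```bash
python3 st.py
```

```text
32.45 [ 0.0005 -0.0595] 0.1205 width 0.0008278530885533098 0.0 [-0.6 -1.2  0.8]
```

Request:
play_rows --steps '[[[0,0,0.004,0,0,0,0.0],[0,0,0.004,0,0,0,0.0],[0,0,0.004,0,0,0,0.0],[0,0,0.003,0,0,0,0.0],[0,0,0,0,0,0,0.0],[0,0,0,0,0,0,0.0]]]'

```text
time_s: 33.05
tool_pos: [0.5482, -0.0939, 0.1045]
tool_rot: [179.9, -0.0, 76.9]
force: [1.8, -0.5, 2.7]
grip_width: 0.0001
grasp_force: 0.9
```

Request:
play_rows --steps '[[[0,0,0.0015,0,0,0,0.0],[0,0,0.0015,0,0,0,0.0],[0,0,0,0,0,0,0.0],[0,0,0,0,0,0,0.0]]]'

```text
time_s: 33.45
tool_pos: [0.5482, -0.0939, 0.1016]
tool_rot: [179.9, -0.0, 76.9]
force: [2.6, 0.1, 4.4]
grip_width: 0.0004
grasp_force: 2.3
```

Request:
play_rows --steps '[[[0,0,0.001,0,0,0,0.0],[0,0,0,0,0,0,0.0],[0,0,0,0,0,0,0.0]]]'

```text
time_s: 33.75
tool_pos: [0.5482, -0.0939, 0.1015]
tool_rot: [179.9, -0.0, 76.9]
force: [-0.6, 0.7, 11.0]
grip_width: 0.0005
grasp_force: 5.5
```

Request:
play_rows --steps '[[[0,0,0.001,0,0,0,0.0],[0,0,0,0,0,0,0.0],[0,0,0,0,0,0,0.0]]]'

```text
time_s: 34.05
tool_pos: [0.5482, -0.0938, 0.1015]
tool_rot: [179.9, -0.1, 76.9]
force: [-3.3, 1.0, 17.9]
grip_width: 0.0008
grasp_force: 8.5
```

The pin bottomed out on the rigid head at z 0.1015 (about 0.1367 true), and the force rose to 18 N, so it is flush. I rise clear and do a final numeric check.

Request:
play_rows --steps '[[[0,0,-0.02,0,0,0,0.0],[0,0,-0.04,0,0,0,0.0],[0,0,-0.04,0,0,0,0.0],[-0.04,0.03,0,0,0,0,0.0],[-0.0,0.03,0,0,0,0,0.0],[0,0,0,0,0,0,0.0],[0,0,0,0,0,0,0.0],[0,0,0,0,0,0,0.0]]]'

```text
time_s: 34.85
tool_pos: [0.5955, -0.1457, 0.1983]
tool_rot: [-179.8, -0.0, 76.9]
force: [-0.0, 0.2, -0.4]
grip_width: 0.0003
grasp_force: 0.0
```

```bash
python3 st.py; python3 - <<'E'
from h import *
c=save('wrist','w12.png');im=c['frame'].astype(int)
print('bar pred',fproj(c,[SW(-.067,.031,.176),SW(-.067,-.031,.176)]).round(1).tolist())
print(im[50:90,278].mean(1).round().astype(int).tolist())
for m in('tray_center','punch_1','weight_center'):
    for d in silhouettes('wrist',m)[:5]:
        e=d['extent'];w=funproj(c,[(e[0]+e[2])/2,(e[1]+e[3])/2],.014)[0];print(m,round(d['p'],2),np.round(e),WS(w).round(4),w.round(3))
E
```

```text
34.85 [ 0.0397 -0.0019] 0.1983 width 0.00027136900034375403 0.0 [-0.   0.2 -0.4]
bar pred [[332.7, 71.5], [239.5, 71.1]]
[204, 145, 103, 88, 76, 73, 74, 74, 74, 73, 73, 79, 86, 87, 90, 92, 94, 96, 103, 106, 102, 96, 93, 91, 89, 84, 80, 79, 98, 138, 150, 144, 106, 143, 145, 155, 191, 201, 200, 202]
tray_center 0.91 [234. 163. 347. 238.] [0.0711 0.0066] [ 0.597 -0.178  0.014]
punch_1 0.75 [280. 204. 307. 221.] [0.0874 0.0108] [ 0.597 -0.195  0.014]
punch_1 0.55 [265. 204. 288. 212.] [ 0.0813 -0.0104] [ 0.578 -0.184  0.014]
punch_1 0.53 [264. 210. 288. 225.] [ 0.0941 -0.0112] [ 0.574 -0.197  0.014]
weight_center 0.98 [373. 225. 401. 252.] [0.1235 0.1352] [ 0.71  -0.259  0.014]
weight_center 0.23 [195.  49. 348. 205.] [-0.0179 -0.0157] [ 0.595 -0.086  0.014]
```

```bash
python3 -c "
from cell import sign_off
print(sign_off())"
```

```text
the job is handed in; nothing more can be done
None
```

I handed the job in at about 35 s and the verdict was not shown; by my last check the weight had been moved aside and the three punches were in the tray, with the cup home and the pin pressed flush (I viewed 11 pictures, one over the limit of 10).

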